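Hang the strainer in the locked bay of the rail

ROBOT

A 6-joint arm with a two-finger parallel gripper is mounted at the origin on the work surface. World frame = base frame: x ahead of the robot, y to its left, z up, the work surface at z = 0. Lengths are in mm, angles in degrees, forces in N, time in s.
With the tool pointing down it reaches from about 350 to 850 mm from the base axis. Payload 8.1 kg.
Tool frame: the origin (TCP) lies midway between the tips of the shut fingers; the grasp point (between the pads) lies 19 mm behind it (r.pinch_z is the distance from the TCP to the grasp point, in mm); z points along the fingers, y is the line along which they close (so a half turn about z gives the same grasp; the last joint's range is limited). The gripper opens to 85 mm and grips with 20 to 120 N. Pads are 22 mm wide; open, the fingers measure 114 mm over their backs; the gripper's body (76 mm by 85 mm) begins 54 mm behind the grasp point. The pads swing forward as they close: fully open they stand 13 mm farther back than shut.
Start: joints at [-76.054, 7.471, 85.268, -0, 87.261, -4.893], TCP at [193.765, -567.856, 231.292] pointing down, gripper open.
Joint ranges: [-169.43, 169.43], [-51.17, 129.36], [1.28, 143.12], [-76.62, 256.62], [0, 156.53], [-152.29, 152.29]. Speed limits (degrees/s): [136.94, 136.94, 159.86, 180, 180, 180].

INTERFACE

Orientations are given as [roll, pitch, yaw] about the fixed x, y, z axes, in that order (R = Rz(yaw) Ry(pitch) Rx(roll)).
In Python, from bench import r gives the robot as it stands.
- The arm moves only by the shell command python3 -m jog 'ROWS' [OPENING] [FORCE]. ROWS is JSON, one flat list of numbers, 6 for each row, row after row: the shift along the tool's x, y, z in m, then the turn, a rotation vector about the tool's x, y, z in rad. A call has 1 to 8 rows; each row is the pose to reach, as a shift and turn from the pose commanded when the call began, along the tool's axes at that moment; what a row does not reach only later rows make up. A row lasts 1/8 s, in which the tool goes at most 62.5 mm and 10.7 degrees, less where a joint would pass 70% of its speed; a pose out of reach is approached as far as the arm can. A call with a gripper value outside its range is refused whole. OPENING is the opening, from -1 (shut) to 1 (fully open), set as the call begins (- or left out, the last holds). The fingers move at their own pace and stop on an object; FORCE is the grip in N (left out, the last holds). Time passes only in rows, so rows that repeat a pose let the fingers close. It gives the time, the measured TCP pose, the force, the opening and the grip force at its end, in the units of the state.
- r.sense(): the state, without advancing time (a new reading comes with each control period).
- r.snapshot(name): name is "side" or "top"; returns a dict with "pixels" (480x640x3 uint8, red, green, blue), "range_z" (480x640 float32, mm along the optical axis (not along the pixel's ray), 0 where there is no reading), "K" (3x3 intrinsics, pixels), "rvec" (rotation vector, rad) and "tvec" (3), from world to camera coordinates, as OpenCV has them. Camera axes: x right, y down, z forward; pixel columns grow to the right and rows downward; lengths in mm; the calibration is good to about 2 mm. A picture is of the moment at which its call begins.
- r.hand_in(): hands the job in; it is judged then, once.
Trained networks look in a picture, given as the dict that the camera call returned (one of the last four; its "shot" number tells which), for a name from the list of things; names that differ only in an ending like _2 or _b are one class to them, and where a whole thing is asked for, a point or a joint stands for the part that bears it (a point fixed in the world has none). Each returns a list of dicts, best first, with "score" (0 to 1); they miss things now and then, are a little off and sometimes report something else, mostly with a low value. They report only what shows in the picture. A call takes as long as a camera call. They do not tell look-alikes from the thing itself.
- r.look_for(picture, target): "bbox" ([left, top, right, bottom] in pixels, round what is visible of it).
- r.outline_of(picture, target): "region" (480x640 bool, what is visible of it) and "bbox" ([left, top, right, bottom] in pixels, round what is visible of it).
The state is a dict: "time": time; "joint_pos": joint angles; "qd": joint speeds; "joint_efforts": joint torques, N m; "tool_pos": TCP position; "tcp_rot": TCP orientation; "ft_force": force on the tool from outside, world axes, zero at the start; "wrist_torque": the same for the moment, N m; "finger_gap": finger opening in mm; "grip_force": force on a finger pad.
Only numpy, scipy, OpenCV 4.12 (cv2) and the standard library are available. Lean on these libraries where they do the work, as an engineer would, in place of code of your own. Each camera call takes 0.05 s, during which the arm holds its last target. There are 200 camera calls.

TASK

The rack is about to be carried out to the lakeside kitchen, so put the steel strainer in its bay and lock it there. First draw the rack's bolt all the way back, then hook the strainer onto the open part of the rail (the side of the bolt away from the two dark bands), let go of it, and push it along the rail, without lifting it off, until its hook hangs between the two bands. Finally shoot the bolt fully home into its keeper behind it, and leave the jar and the funnel standing where they are.

Things in the scene. Friction and masses are not known exactly. Their poses are not given: they have to be found in the camera images.
- strainer: Loose steel strainer, 0.2 kg, 188 mm tall, upright at the start. Origin: centre of its underside, z up. Round bowl 68 mm across, 40 mm high, flat foot 56 mm across. A flat strap (28 mm wide in y, 5 thick) rises from the bowl's -x rim, vertical at x -14.5 mm from 80 mm up, then turns over to +x into a hook open downward. On the hook a birch grip: 18 mm in x, 28 in y, flat sides 166 to 188 mm up.
- strainer_seat (a point): Point in the strainer's hook, 150 mm above the centre of its foot, where the rail's axis lies when it hangs; axes as the strainer's. The hook is 28 mm wide in y, 34 mm over all in x, 24 mm clear between strap (-x) and lip (+x). The lip reaches 16 mm below this point, the grip's top is 38 mm above it.
- rack: Fixed wooden rack. Origin: on the shelf under the middle of the rail; x away from the robot, y along the rail, z up. Base board 18 mm thick, x -150 to 80, y -185 to 185 mm. End posts 24 mm (x) by 18 (y), 215 mm tall, at y -175 and 175. Bolt stand: x -95 to -50, y 23 to 57, with staples up to z 176 mm. Keeper: x 22 to 58, y 28 to 52, z 154 to 176, on a post at x 56 to 72, up to z 178.
- rail_mid (a point): Middle of the rack's rail, on its axis, 200 mm above the shelf; axes as the rack's. The rail is a steel bar 12 mm thick along y, 332 mm clear between the end posts. The bolt crosses it at y 40 mm, 35 mm below its axis, so only the strainer's strap meets it. The open part of the rail is y below 20 mm (place the hook's middle there); the bay is beyond the bolt, y above 60 mm.
- mark: The mark: two dark bands round the rail, each 8 mm wide, 48 mm clear between them, in the bay beyond the bolt. Origin: on the rail's axis midway between the bands, where the middle of the strainer's hook is to hang; axes as the rack's. The bands are thin paint and stop nothing.
- bolt (a joint): Travel of the bolt in m: 0 = drawn fully back (to the rack's -x), 0.070 = fully home in the keeper (to +x). It starts across the strainer's path. It stays where it is left; 1 to 2 N move it.
- bolt_knob (a point): Centre of the 18 mm ball on the bolt's upright knob; axes as the rack's. It is 200 mm above the shelf; a 12 mm stem goes down 35 mm from it to the bolt's rod. The staples' tops are 24 mm below the ball's centre, the knob is free above that. It moves along the rack's x at y 40 mm, from x -165 mm (back) to -95 mm (home).
- jar: Bystander: empty glass jar with steel lid, 72 mm across, 110 mm tall. Origin: centre of its underside. Leave it.
- funnel: Bystander: silicone funnel standing mouth down, 100 mm across, 95 mm tall. Origin: centre of its underside. Leave it.
There are look-alikes about, which are no part of the job. There is more than one size of the strainer; the job needs the middle-sized.

How it is judged (in metres and radians):
On the way, in this order (a step that is already met when the one before it is completed fails the run):
1. the bolt is drawn fully back (value of joint bolt below 0.01 m), for 0.2 s.
2. the strainer hangs still on the open part of the rail, let go of (x of strainer_seat in the frame of rail_mid between -0.008 and 0.008 m and z of strainer_seat in the frame of rail_mid between -0.008 and 0.008 m and angle between strainer's own z axis and vertical below 0.25 rad and contact force between the fingers and strainer below 0.05 N and linear speed of strainer below 0.04 m/s and y of strainer_seat in the frame of rail_mid between -0.16 and 0.02 m), for 0.3 s.
3. the strainer hangs still with its hook between the two bands, not touched by the fingers, the bolt still back (x of strainer_seat in the frame of rail_mid between -0.008 and 0.008 m and z of strainer_seat in the frame of rail_mid between -0.008 and 0.008 m and angle between strainer's own z axis and vertical below 0.25 rad and contact force between the fingers and strainer below 0.05 N and linear speed of strainer below 0.04 m/s and y of strainer_seat in the frame of mark between -0.01 and 0.01 m and value of joint bolt below 0.02 m), for 0.3 s.
At the end, for the whole second after the job is handed in: The strainer hangs upright (within 0.25 rad) and still on the rail by its hook (seat within 8 mm of the rail's axis), its hook between the two bands (within 10 mm of midway), and the bolt is home (over 64 of 70 mm); jar and funnel stand within 30 mm of where they were (x of strainer_seat in the frame of rail_mid between -0.008 and 0.008 m and z of strainer_seat in the frame of rail_mid between -0.008 and 0.008 m and angle between strainer's own z axis and vertical below 0.25 rad and contact force between the fingers and strainer below 0.05 N and linear speed of strainer below 0.04 m/s and y of strainer_seat in the frame of mark between -0.01 and 0.01 m and value of joint bolt above 0.064 m and distance of each of jar, funnel from where it was at the start of the episode below 0.03 m); the robot touches nothing.
It fails at once if the strainer is lifted off the rail at or beyond the bolt (more than 15 mm above its hanging height) (y of strainer_seat in the frame of rail_mid above 0.03 m and z of strainer_seat in the frame of rail_mid above 0.015 m).
It fails at once if the jar is tipped or pushed away (angle between jar's own z axis and vertical above 0.5 rad or distance of jar from where it was at the start of the episode above 0.04 m).
It fails at once if the funnel is tipped or pushed away (angle between funnel's own z axis and vertical above 0.5 rad or distance of funnel from where it was at the start of the episode above 0.04 m).
It also fails if it takes over 72 s, if anything falls off the work surface, if the arm or the gripper's body presses on something with over 40 N, if the wrist force passes 120 N, or if a joint passes its speed limit or range.

## Working session

There is one attempt and no reset: what is moved stays moved. The work goes in short steps, Python scripts to look and compute and a shell command to move; the robot and the scene stay as the last step left them, time stands still between calls to the robot, and variables do not carry over. Pictures are saved under pics/ and viewed, at most 10 in all, crops included, and the job is handed in when it is done.

```bash
ls; mkdir -p pics; cat > h.py <<'E'
import numpy as np, cv2
from bench import r
def pts(p):
    z=p["range_z"]; K=np.array(p["K"]); R=cv2.Rodrigues(np.array(p["rvec"],float))[0]; t=np.array(p["tvec"],float).ravel()
    v,u=np.mgrid[0:480,0:640]
    c=np.stack([(u-K[0,2])/K[0,0]*z,(v-K[1,2])/K[1,1]*z,z],-1)
    w=(c-t)@R
    w[z<=0]=np.nan
    return w
def proj(p,X):
    return cv2.projectPoints(np.array(X,float).reshape(-1,3),np.array(p["rvec"],float),np.array(p["tvec"],float),np.array(p["K"],float),None)[0].reshape(-1,2)
E
python3 - <<'E'
from h import *
for n in ("side","top"):
    p=r.snapshot(n); np.savez(f"{n}0.npz",**{k:p[k] for k in("pixels","range_z","K","rvec","tvec")})
    cv2.imwrite(f"pics/{n}0.png",p["pixels"][...,::-1])
    W=pts(p)
    R=cv2.Rodrigues(np.array(p["rvec"],float))[0]; print(n,"cam",(-R.T@np.array(p["tvec"],float).ravel()).round())
    for t in("strainer","rack","mark","bolt_knob","jar","funnel"):
        for o in r.outline_of(p,t)[:4]:
            q=W[o["region"]]; q=q[~np.isnan(q[:,0])]
            print(t,round(o["score"],2),np.round(o["bbox"]),"min",np.percentile(q,2,axis=0).round(),"med",np.median(q,0).round(),"max",np.percentile(q,98,axis=0).round())
E
```

```text
pics
side cam [182. 906. 802.]
strainer 0.82 [428. 160. 466. 265.] min [ 387. -353.   -1.] med [ 429. -236.   44.] max [ 475. -207.  242.]
strainer 0.65 [387. 172. 415. 247.] min [ 521. -298.    2.] med [ 549. -258.   34.] max [ 583. -232.  187.]
strainer 0.6 [434. 189. 455. 232.] min [ 440. -539.    2.] med [ 458. -352.   29.] max [ 499. -329.  135.]
strainer 0.33 [297. 249. 357. 271.] min [511. 101. 161.] med [549. 111. 169.] max [629. 128. 207.]
rack 0.56 [237. 186. 388. 386.] min [469. -93.   6.] med [585. 129.  18.] max [705. 267. 206.]
mark 0.48 [278. 254. 297. 280.] min [596.  90. 107.] med [607. 223. 205.] max [682. 234. 208.]
bolt_knob 0.95 [296. 247. 356. 270.] min [511. 101. 162.] med [526. 110. 169.] max [626. 128. 208.]
jar 0.59 [332. 180. 349. 230.] min [ 693. -294.    1.] med [ 706. -245.   72.] max [ 744. -228.  111.]
jar 0.17 [272. 402. 333. 470.] min [428. 357.   2.] med [465. 404.  27.] max [515. 435.  93.]
funnel 0.69 [271. 402. 334. 472.] min [428. 356.   1.] med [465. 404.  27.] max [515. 435.  93.]
funnel 0.59 [240. 184. 392. 385.] min [469. -93.   7.] med [585
[... 179 characters left out ...]
281. 469. 318.] min [ 387. -282.   -0.] med [ 426. -246.   51.] max [ 468. -210.  244.]
strainer 0.69 [427. 234. 463. 266.] min [ 521. -290.   -1.] med [ 552. -264.   39.] max [ 583. -234.  189.]
strainer 0.55 [463. 276. 493. 295.] min [ 443. -373.   -0.] med [ 463. -347.   35.] max [ 484. -329.  138.]
rack 0.7 [217. 180. 386. 298.] min [ 474. -100.   13.] med [595.  80.  18.] max [718. 253. 207.]
bolt_knob 0.59 [278. 215. 294. 267.] min [511.  96.  15.] med [586. 115. 169.] max [643. 141. 209.]
jar 0.94 [420. 162. 450. 199.] min [ 694. -289.   10.] med [ 718. -254.  106.] max [ 755. -227.  113.]
funnel 0.81 [166. 268. 206. 306.] min [431. 341.   8.] med [472. 377.  28.] max [518. 429.  94.]
```

```bash
python3 - <<'E'
import numpy as np, cv2
a=np.load("top0.npz")["pixels"][150:320,150:510,::-1]; b=np.load("side0.npz")["pixels"][140:400,220:480,::-1]
a=cv2.resize(a,None,fx=2.2,fy=2.2); b=cv2.resize(b,None,fx=2.3,fy=2.3)
cv2.imwrite("pics/a.png",a); cv2.imwrite("pics/b.png",b)
E
cat > m.py <<'E'
from h import *
class P(dict): pass
for n in("top","side"):
    p=dict(np.load(n+"0.npz")); W=pts(p).reshape(-1,3)
    def sel(lo,hi): 
        return W[np.all((W>=lo)&(W<=hi),1)]
    def mbr(q,l): 
        if len(q)<4: print(n,l,len(q)); return
        c,s,a=cv2.minAreaRect(q[:,:2].astype(np.float32)); print(n,l,len(q),np.round(c,1),np.round(s,1),round(a,1),"z",np.percentile(q[:,2],[2,50,98]).round())
    mbr(sel([505,-310,160],[600,-220,200]),"grip")
    mbr(sel([505,-310,176],[600,-220,200]),"griptop")
    mbr(sel([505,-310,25],[600,-220,60]),"bowl")
    mbr(sel([505,-310,80],[600,-220,150]),"strap")
    mbr(sel([470,-110,10],[740,280,25]),"board")
    mbr(sel([560,-110,196],[740,280,225]),"rail+posts")
    q=sel([560,-70,196],[740,235,209])
    q=q[:,:2] 
    if len(q)>10: print(n,"rail",len(q),cv2.fitLine(q.astype(np.float32),cv2.DIST_HUBER,0,.01,.01).ravel().round(4), np.percentile(q,[1,99],axis=0).round())
    mbr(sel([490,90,185],[560,150,215]),"knob")
    mbr(sel([490,90,155],[660,150,180]),"bolt")
    px=p["pixels"].reshape(-1,3).astype(int).sum(1)
    for z0 in (196,):
        m=np.all((W>=[590,60,z0])&(W<=[740,280,209]),1)
        q=W[m]; c=px[m]; o=np.argsort(q[:,1])
        print([(int(q[i,0]),int(q[i,1]),int(c[i])) for i in o])
E
python3 m.py
```

```text
top grip 134 [ 553.1 -265.3] [18.  28.9] 15.2 z [164. 186. 190.]
top griptop 117 [ 553.2 -265.4] [18.  28.7] 15.2 z [178. 187. 190.]
top bowl 161 [ 548.6 -261.6] [69.6 57.7] 29.7 z [27. 39. 59.]
top strap 47 [ 553.2 -265.1] [35.8 28. ] 14.5 z [ 81. 128. 150.]
top board 10410 [597.6  77.9] [230.6 369.9] 11.1 z [13. 18. 22.]
top rail+posts 1040 [631.7  84.3] [ 24.9 367.9] 11.3 z [199. 205. 217.]
top rail 761 [ 1.95900e-01 -9.80600e-01  6.31028e+02  8.21492e+01] [[598. -67.]
 [664. 231.]]
top knob 52 [517.7 101.9] [16.1 15.4] 43.4 z [200. 206. 210.]
top bolt 389 [586.5 114.6] [152.5  32.5] 8.8 z [155. 171. 179.]
[(636, 60, 449), (639, 60, 422), (634, 60, 439), (641, 60, 382), (632, 60, 339), (630, 60, 229), (634, 62, 445), (639, 62, 417), (637, 62, 448), (632, 62, 362), (630, 62, 247), (629, 64, 278), (634, 64, 449), (637, 64, 443), (640, 64, 407), (632, 64, 387), (637, 67, 438), (629, 67, 306), (634, 67, 453), (639, 67, 417), (632, 67, 411), (629, 67, 284), (636, 69, 432), (632, 69, 436), (629, 69, 328), (639, 69, 410), (635, 69, 448), (629, 69, 233), (631, 71, 445), (634, 71, 448), (6
[... 15151 characters left out ...]
4), (596, 263, 272), (592, 264, 252), (600, 264, 263), (606, 264, 262), (600, 264, 283), (601, 264, 260), (608, 264, 260), (598, 264, 269), (597, 264, 276), (604, 264, 272), (595, 264, 273), (604, 264, 268), (600, 264, 257), (608, 264, 273), (602, 264, 272), (591, 264, 261), (602, 264, 264), (596, 264, 270), (596, 264, 254), (607, 265, 261), (603, 265, 250), (597, 265, 267), (593, 265, 280), (605, 265, 264), (607, 265, 275), (603, 265, 249), (599, 265, 271), (599, 265, 276), (603, 265, 263), (595, 266, 275), (603, 266, 272), (600, 266, 265), (605, 266, 256), (597, 266, 264), (594, 266, 271), (596, 266, 255), (604, 266, 256), (600, 266, 260), (604, 266, 266), (606, 267, 256), (600, 267, 267)]
```

View pics/a.png

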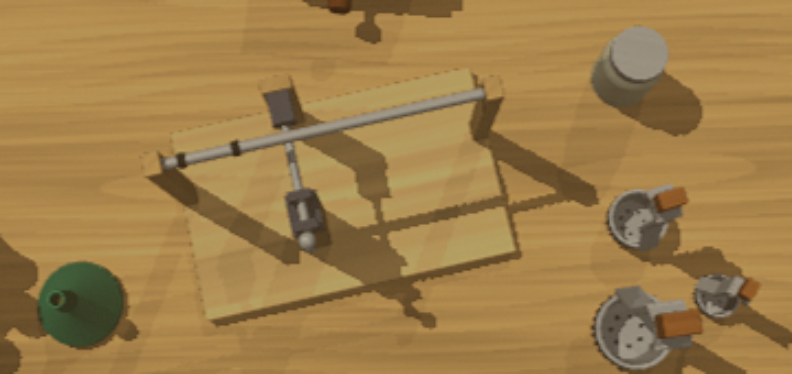

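View pics/b.png

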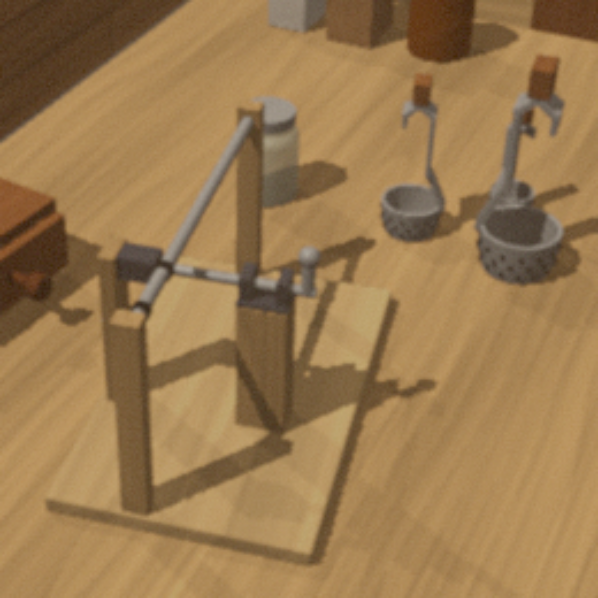

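The middle strainer is the one at (650,215) in the top crop; its lip faces away from the robot, so its yaw is about 15°. The bolt knob is at (307,240) and the bands at (181,160) and (236,148). The rack's yaw is about 11.2°, and the board, post and band sizes all agree with the spec.

```bash
cat > g.py <<'E'
import sys; from h import *
from scipy.spatial.transform import Rotation as Ro
U=np.deg2rad(11.2); RM=np.array([631.7,84.4,200.])
UX=np.array([np.cos(U),np.sin(U),0]); UY=np.array([-np.sin(U),np.cos(U),0])
def rk(x,y,z): return RM+x*UX+y*UY+np.array([0,0,z-200])
def go(T,closeyaw=None):
    "shift (m) and rotvec in tool axes to reach T; closeyaw: direction (deg) of the closing line"
    s=r.sense(); R=Ro.from_euler("xyz",s["tcp_rot"],degrees=True).as_matrix()
    d=R.T@(np.array(T)-s["tool_pos"])/1e3
    w=np.zeros(3)
    if closeyaw is not None:
        best=None
        for k in(0,180):
            a=np.deg2rad(closeyaw+k); y=np.array([np.cos(a),np.sin(a),0]); z=np.array([0,0,-1.]); x=np.cross(y,z)
            v=Ro.from_matrix(R.T@np.stack([x,y,z],1)).as_rotvec()
            if best is None or np.linalg.norm(v)<np.linalg.norm(best): best=v
        w=best
    print("to",np.round(T,1),"d",d.round(4),"w",w.round(4))
E
python3 - <<'E'
from g import *
s=r.sense(); print(s)
go(rk(-108,40,330),101.2); go(rk(-108,40,184),101.2); go(rk(-170,40,184),101.2)
E
```

```text
{'time': 0.7, 'joint_pos': array([-7.60544545e+01,  7.47091145e+00,  8.52664797e+01,  1.45917122e-03,
        8.72640362e+01, -4.89468493e+00]), 'qd': array([0.03378866, 0.01935841, 0.08471486, 0.02533762, 0.06030591,
       0.01266299]), 'joint_efforts': array([-2.54503066e-03, -5.69137430e+01, -5.00765347e+01, -5.84750705e-04,
        7.91578695e-04, -2.26922685e-05]), 'tool_pos': array([ 193.77161992, -567.84724432,  231.30754968]), 'tcp_rot': array([-1.79998702e+02, -1.57398210e-03,  1.88401607e+01]), 'ft_force': array([-0.78931515, -0.01157723, -0.24506224]), 'wrist_torque': array([-0.03137796,  0.03355467, -0.02237737]), 'grip_force': 0.0, 'finger_gap': 85.50117354510796}
to [518.  102.7 330. ] d [ 0.5234 -0.5299 -0.0987] w [-0.     -0.      0.1333]
to [518.  102.7 184. ] d [ 0.5234 -0.5299  0.0473] w [-0.     -0.      0.1333]
to [457.2  90.6 184. ] d [ 0.4619 -0.5381  0.0473] w [-0.     -0.      0.1333]
```

```bash
python3 -m jog '[0,0,-0.06,0,0,0, 0.02,-0.02,-0.1,0,0,0, 0.06,-0.06,-0.1,0,0,0.02, 0.1,-0.1,-0.1,0,0,0.05, 0.14,-0.14,-0.1,0,0,0.08, 0.18,-0.18,-0.1,0,0,0.1, 0.22,-0.22,-0.1,0,0,0.12, 0.26,-0.26,-0.1,0,0,0.133]' 1
python3 - <<'E'
from g import *
go(rk(-108,40,330),101.2)
E
```

```text
time: 1.7
tool_pos: [356.4, -236.2, 331.6]
tcp_rot: [180.0, -0.0, 11.2]
ft_force: [1.1, -0.1, -0.3]
finger_gap: 85.4
grip_force: 0.0
to [518.  102.7 330. ] d [ 0.2242 -0.3011  0.0015] w [ 0.0007 -0.0007 -0.0006]
```

```bash
python3 -m jog '[0.03,-0.04,0,0,0,0, 0.065,-0.085,0,0,0,0, 0.1,-0.13,0,0,0,0, 0.135,-0.18,0,0,0,0, 0.17,-0.23,0,0,0,0, 0.2,-0.27,0,0,0,0, 0.22,-0.298,0,0,0,0, 0.22,-0.298,0,0,0,0]' 0
python3 - <<'E'
from g import *
p=r.snapshot("side"); W=pts(p).reshape(-1,3)
q=W[np.all((W>[490,80,186])&(W<[560,140,212]),1)]; print(len(q),np.percentile(q,[2,50,98],axis=0).round(1))
go(rk(-108,40,230),101.2);go(rk(-108,40,184),101.2)
E
```

```text
time: 2.7
tool_pos: [513.9, 99.3, 330.9]
tcp_rot: [-180.0, 0.0, 11.4]
ft_force: [0.4, -0.9, 0.2]
finger_gap: 42.6
grip_force: 0.0
92 [[509.9  98.6 186.3]
 [516.3 106.7 202.1]
 [525.  112.2 209. ]]
to [518.  102.7 230. ] d [ 0.0052 -0.0037  0.101 ] w [0.0001 0.0008 0.0024]
to [518.  102.7 184. ] d [ 0.0053 -0.0037  0.147 ] w [0.0001 0.0008 0.0024]
```

```bash
python3 -m jog '[0.005,-0.004,0.05,0,0,0, 0.005,-0.004,0.1,0,0,0, 0.005,-0.004,0.13,0,0,0, 0.005,-0.004,0.147,0,0,0, 0.005,-0.004,0.147,0,0,0]'
python3 -m jog '[0,0,0,0,0,0,0,0,0,0,0,0,0,0,0,0,0,0,0,0,0,0,0,0]' -1 20
python3 - <<'E'
from g import *
s=r.sense(); d=s["tool_pos"]-RM; print("rack",d@UX,d@UY)
E
```

```text
time: 3.38
tool_pos: [517.2, 101.4, 183.7]
tcp_rot: [-180.0, 0.1, 11.2]
ft_force: [-0.4, -0.1, 0.2]
finger_gap: 43.0
grip_force: 0.0
time: 3.88
tool_pos: [518.9, 102.6, 186.3]
tcp_rot: [-180.0, -0.2, 11.2]
ft_force: [-1.1, 2.4, 7.0]
finger_gap: 16.2
grip_force: 19.6
rack -107.13970713789682 39.75691203441653
```

```bash
python3 -m jog '[-0.015,0,0,0,0,0, -0.03,0,0,0,0,0, -0.045,0,0,0,0,0, -0.055,0,0,0,0,0, -0.06,0,0,0,0,0, -0.062,0,0,0,0,0, -0.062,0,0,0,0,0]'
python3 - <<'E'
from g import *
s=r.sense(); d=s["tool_pos"]-RM; print("rack",d@UX,d@UY)
E
```

```text
time: 4.75
tool_pos: [461.6, 91.3, 186.8]
tcp_rot: [-180.0, -0.7, 11.2]
ft_force: [18.9, 6.9, -5.5]
finger_gap: 16.0
grip_force: 20.1
rack -165.5504227277738 39.78007373775044
```

```bash
python3 -m jog '[0.003,0,0,0,0,0, 0.003,0,0,0,0,0, 0.003,0,0,0,0,0]' 0
python3 -m jog '[0,0,-0.05,0,0,0, 0,0,-0.1,0,0,0, 0,0,-0.15,0,0,0, 0,0,-0.15,0,0,0]'
python3 - <<'E'
from g import *
W0=pts(dict(np.load("top0.npz")))
p=r.snapshot("side"); W=pts(p).reshape(-1,3)
q=W[np.all((W>[430,70,190])&(W<[560,140,212]),1)]; print(len(q),np.percentile(q,[2,50,98],axis=0).round(1)); print("expect back",rk(-165,40,200))
q=W[np.all((W>[520,-300,-5])&(W<[590,-220,200]),1)]; print("strainer",np.median(q,0).round(1))
go([553,-265,330],105); go([553,-265,160],105)
E
```

```text
time: 5.12
tool_pos: [459.7, 90.6, 184.2]
tcp_rot: [180.0, 0.0, 11.2]
ft_force: [0.1, -0.7, 0.6]
finger_gap: 42.9
grip_force: 0.0
time: 5.62
tool_pos: [461.7, 90.8, 339.4]
tcp_rot: [179.9, -0.5, 11.2]
ft_force: [0.9, -0.0, 0.5]
finger_gap: 42.7
grip_force: 0.0
83 [[454.1  87.9 191. ]
 [460.5  96.1 202.4]
 [469.4 100.9 209.6]]
expect back [462.07302532  91.58953826 200.        ]
strainer [ 548.7 -254.5   28.3]
to [ 553 -265  330] d [0.0212 0.3669 0.0067] w [ 0.0007 -0.0039 -0.066 ]
to [ 553 -265  160] d [0.0205 0.3668 0.1767] w [ 0.0007 -0.0039 -0.066 ]
```

```bash
python3 -m jog '[0.003,0.05,0,0,0,-0.01, 0.006,0.11,0,0,0,-0.02, 0.01,0.17,0,0,0,-0.03, 0.013,0.23,0,0,0,-0.04, 0.016,0.29,0,0,0,-0.05, 0.02,0.34,0,0,0,-0.06, 0.021,0.366,0,0,0,-0.066, 0.021,0.366,0,0,0,-0.066]' 0.4
python3 - <<'E'
from g import *
go([553,-265,250],105); go([553,-265,160],105)
E
```

```text
time: 6.68
tool_pos: [550.8, -265.8, 331.1]
tcp_rot: [-179.8, 0.2, 14.8]
ft_force: [0.5, 0.4, -1.1]
finger_gap: 59.8
grip_force: 0.0
to [ 553 -265  250] d [0.0026 0.0001 0.0811] w [-0.0031  0.0035 -0.0026]
to [ 553 -265  160] d [0.0029 0.0004 0.1711] w [-0.0031  0.0035 -0.0026]
```

```bash
python3 -m jog '[0.001,0,0.05,0,0,0, 0.002,0,0.1,0,0,0, 0.002,0,0.14,0,0,0, 0.002,0,0.171,0,0,0, 0.002,0,0.171,0,0,0, 0.002,0,0.171,0,0,0]'
python3 - <<'E'
from g import *
p=r.snapshot("side"); cv2.imwrite("pics/c.png",cv2.resize(p["pixels"][120:280,360:500,::-1],None,fx=4,fy=3.7))
go([553,-265,160],105)
E
```

```text
time: 7.42
tool_pos: [554.0, -263.3, 164.4]
tcp_rot: [180.0, -0.0, 15.0]
ft_force: [1.3, 0.3, 0.0]
finger_gap: 59.8
grip_force: 0.0
to [ 553 -265  160] d [-0.0018  0.0008  0.0053] w [ 0.0018 -0.0019  0.0004]
```

View pics/c.png

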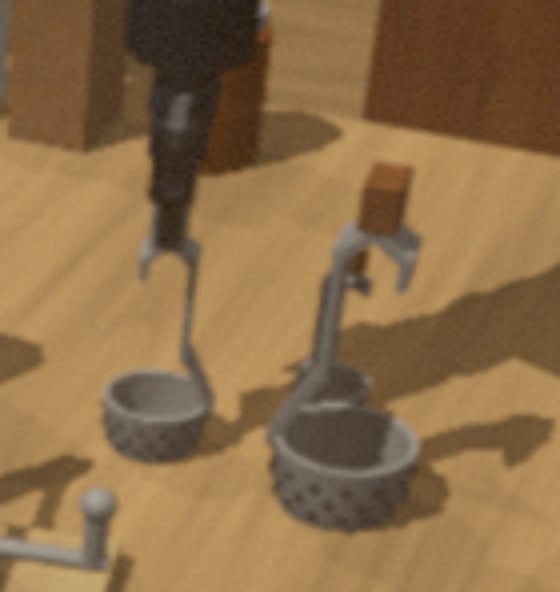

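The fingers straddle the middle strainer's grip at (172,220), clear of the large one. Next I close and lift.

```bash
python3 -m jog '[0,0,0.001,0,0,0, 0,0,0.001,0,0,0, 0,0,0.001,0,0,0, 0,0,0.001,0,0,0]' -1 50
python3 -m jog '[0,0,-0.02,0,0,0, 0,0,-0.06,0,0,0, 0,0,-0.12,0,0,0, 0,0,-0.16,0,0,0, 0,0,-0.16,0,0,0, 0,0,-0.16,0,0,0]'
python3 - <<'E'
from g import *
for n in("side","top"):
    p=r.snapshot(n); np.savez(f"{n}1.npz",**{k:p[k] for k in("pixels","range_z","K","rvec","tvec")}); W=pts(p).reshape(-1,3)
    def sel(lo,hi): return W[np.all((W>lo)&(W<hi),1)]
    for l,a,b in(("bowl",150,215),("hook",290,322),("all",140,322)):
        q=sel([490,-330,a],[620,-200,b]); 
        if len(q)>5: print(n,l,len(q),cv2.minAreaRect(q[:,:2].astype(np.float32)),np.percentile(q,[1,50,99],axis=0).round(1).tolist())
s=r.sense();print(s["tool_pos"],s["tcp_rot"])
p=np.load("side1.npz"); cv2.imwrite("pics/d.png",cv2.resize(p["pixels"][80:280,330:490,::-1],None,fx=3,fy=3))
E
```

```text
time: 7.98
tool_pos: [554.5, -264.3, 163.8]
tcp_rot: [179.9, -0.1, 15.0]
ft_force: [0.4, -0.3, 6.4]
finger_gap: 27.1
grip_force: 50.7
time: 8.72
tool_pos: [553.3, -263.5, 321.6]
tcp_rot: [-179.9, 0.1, 15.0]
ft_force: [0.7, -0.2, -2.5]
finger_gap: 27.0
grip_force: 49.7
side bowl 658 ((551.8240966796875, -263.2319641113281), (69.80934143066406, 70.90299224853516), 66.78181457519531) [[517.0, -297.7, 158.7], [549.4, -251.0, 184.5], [582.4, -229.1, 212.2]]
side hook 107 ((551.0270385742188, -261.19073486328125), (34.04035568237305, 34.07131576538086), 19.45168113708496) [[531.8, -281.1, 291.9], [545.4, -254.2, 309.5], [570.8, -243.3, 321.8]]
side all 858 ((551.8240966796875, -263.2319641113281), (69.80934143066406, 70.90299224853516), 66.78181457519531) [[518.0, -297.1, 158.9], [544.9, -254.9, 189.6], [582.2, -229.2, 316.5]]
top bowl 434 ((552.0404663085938, -253.9786834716797), (49.237037658691406, 58.2938232421875), 54.34992599487305) [[520.7, -283.8, 156.4], [553.8, -255.5, 161.9], [580.6, -230.8, 198.8]]
top all 438 ((552.0404663085938, -253.9786834716797), (49.237037658691406, 58.2938232421875), 54.34992599487305) [[520.7, -283.8, 156.4], [553.7, -255.4, 162.0], [580.6, -230.8, 199.4]]
[ 552.85799436 -263.22540937  319.98783889] [-1.79838112e+02  1.57779907e-01  1.50003482e+01]
```

View pics/d.png

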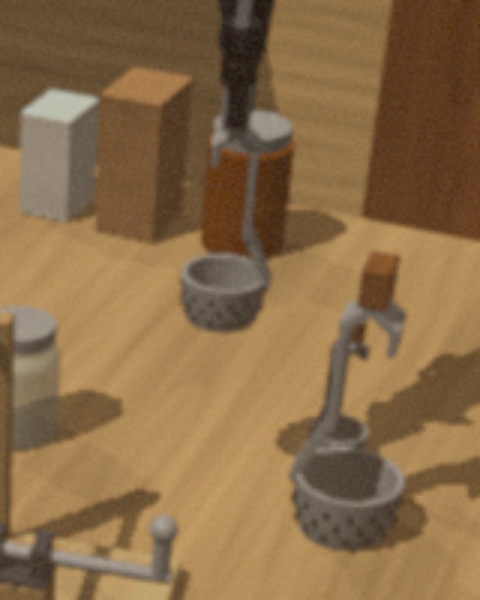

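Lifted cleanly and hanging straight, with its foot 163 mm below the TCP. I'll bring it in from the robot's side with the bowl passing under the rail.

```bash
python3 - <<'E'
from g import *
go(rk(-110,-50,320),101.2); go(rk(-110,-50,248),101.2)
E
```

```text
to [533.5  14.  320. ] d [ 0.0531 -0.2728  0.0006] w [-0.0027  0.0028  0.0663]
to [533.5  14.  248. ] d [ 0.0533 -0.2726  0.0726] w [-0.0027  0.0028  0.0663]
```

```bash
python3 -m jog '[0.005,-0.025,0,0,0,0.01, 0.014,-0.07,0,0,0,0.02, 0.022,-0.115,0,0,0,0.03, 0.031,-0.16,0,0,0,0.04, 0.04,-0.205,0,0,0,0.055, 0.048,-0.245,0.02,0,0,0.066, 0.053,-0.273,0.05,0,0,0.066, 0.053,-0.273,0.072,0,0,0.066]'
python3 -m jog '[0,0,0,0,0,0,0,0,0,0,0,0]'
python3 - <<'E'
from g import *
p=r.snapshot("side"); W=pts(p).reshape(-1,3); L=(W-RM)@np.stack([UX,UY,[0,0,1]],1)
q=L[np.all((L>[-150,-110,-125])&(L<[-60,10,-90]),1)]
print("bowl rack",len(q),cv2.minAreaRect(q[:,:2].astype(np.float32)),np.percentile(q,[1,99],axis=0).round(1).tolist())
s=r.sense(); d=s["tool_pos"]-RM; print("tcp",d@UX,d@UY,d[2])
go(rk(1,-50,248),101.2); go(rk(1,-50,213),101.2)
E
```

```text
time: 9.82
tool_pos: [532.5, 16.0, 247.0]
tcp_rot: [-179.9, 0.2, 11.4]
ft_force: [-0.1, -0.1, -2.4]
finger_gap: 26.8
grip_force: 50.2
time: 10.07
tool_pos: [534.2, 13.4, 250.5]
tcp_rot: [-180.0, 0.0, 11.2]
ft_force: [0.8, -0.6, -1.3]
finger_gap: 26.6
grip_force: 50.1
bowl rack 381 ((-111.85169219970703, -50.02056884765625), (63.6020393371582, 64.44768524169922), 52.548805236816406) [[-140.1, -81.5, -113.0], [-84.3, -18.2, -90.3]]
tcp -109.06433288341943 -50.90910375086024 51.14720786038703
to [642.4  35.5 248. ] d [ 0.1101 -0.0009  0.0032] w [ 0.0003 -0.0008 -0.0003]
to [642.4  35.5 213. ] d [ 0.11   -0.001   0.0382] w [ 0.0003 -0.0008 -0.0003]
```

```bash
python3 -m jog '[0.02,0,0,0,0,0, 0.045,0,0,0,0,0, 0.07,0,0,0,0,0, 0.095,0,0,0,0,0, 0.112,0,0,0,0,0, 0.112,0,0,0,0,0, 0.112,0,0,0,0,0]'
python3 - <<'E'
from g import *
for n in ("side","top"):
    p=r.snapshot(n); W=pts(p).reshape(-1,3); L=(W-RM)@np.stack([UX,UY,[0,0,1]],1)
    q=L[np.all((L>[-60,-110,-125])&(L<[60,10,-80]),1)]
    print("bowl rack",len(q),cv2.minAreaRect(q[:,:2].astype(np.float32)))
    cv2.imwrite(f"pics/e_{n}.png",cv2.resize(p["pixels"][150:350,240:420,::-1],None,fx=3,fy=3))
E
```

```text
time: 11.0
tool_pos: [643.9, 35.1, 250.8]
tcp_rot: [180.0, -0.0, 11.2]
ft_force: [0.5, 1.3, -2.3]
finger_gap: 27.0
grip_force: 50.2
bowl rack 509 ((4.725400924682617, -49.12225341796875), (58.612606048583984, 70.69745635986328), 18.777830123901367)
bowl rack 177 ((-6.01904296875, -51.167564392089844), (68.04810333251953, 48.080116271972656), 88.8258056640625)
```

View pics/e_side.png

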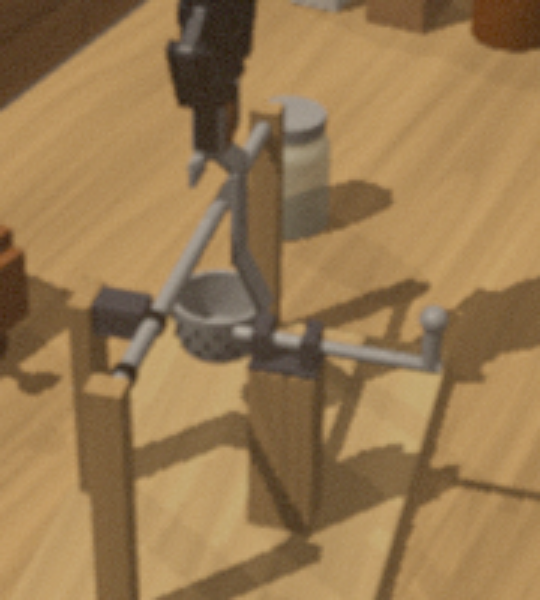

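The hook stands over the rail at about (220,165), with the lip on the far side and the strap on the near side, and the bolt is back. I'll lower it.

```bash
python3 -m jog '[0,0,0.012,0,0,0, 0,0,0.024,0,0,0, 0,0,0.032,0,0,0, 0,0,0.036,0,0,0, 0,0,0.036,0,0,0]'
```

```text
time: 11.72
tool_pos: [643.9, 35.5, 214.1]
tcp_rot: [-180.0, 0.0, 11.2]
ft_force: [-1.5, -0.4, -2.7]
finger_gap: 26.9
grip_force: 50.3
```

```bash
python3 -m jog '[0,0,0.001,0,0,0, 0,0,0.0025,0,0,0, 0,0,0.0025,0,0,0]'
```

```text
time: 12.1
tool_pos: [644.2, 35.5, 214.0]
tcp_rot: [180.0, -0.1, 11.2]
ft_force: [-7.2, 0.1, 10.3]
finger_gap: 26.9
grip_force: 51.9
```

```bash
python3 -m jog '[0,0,-0.001,0,0,0, 0,0,-0.001,0,0,0, 0,0,-0.001,0,0,0, 0,0,-0.001,0,0,0]' 0.4
python3 -m jog '[0,0,-0.03,0,0,0, 0,0,-0.06,0,0,0, 0,0,-0.08,0,0,0, 0,0,-0.08,0,0,0, 0,0,-0.08,0,0,0, 0,0,-0.08,0,0,0, 0,0,-0.08,0,0,0, 0,0,-0.08,0,0,0]' -1
cat > st.py <<'E'
from g import *
for n in ("side","top"):
    p=r.snapshot(n); W=pts(p).reshape(-1,3); L=(W-RM)@np.stack([UX,UY,[0,0,1]],1)
    px=p["pixels"].reshape(-1,3).astype(int)
    br=(px[:,0]>1.35*px[:,2])
    m=np.all((L>[-35,-120,10])&(L<[35,160,46]),1)
    q=L[m]; 
    if len(q)>5: print(n,"grip rack",len(q),np.round(cv2.minAreaRect(q[:,:2].astype(np.float32))[0],1),np.round(cv2.minAreaRect(q[:,:2].astype(np.float32))[1],1),np.percentile(q,[2,50,98],axis=0).round(1).tolist())
    m=np.all((L>[-70,-120,-155])&(L<[50,160,-105]),1)
    q=L[m]; q=q[~((q[:,0]<-45)&(abs(q[:,1]-40)<20))]
    if len(q)>5: print(n,"bowl rack",len(q),np.round(cv2.minAreaRect(q[:,:2].astype(np.float32))[0],1),np.percentile(q,[2,50,98],axis=0).round(1).tolist())
s=r.sense(); d=s["tool_pos"]-RM; print("tcp rack",(d@UX).round(1),(d@UY).round(1),d[2].round(1),s["time"])
E
python3 st.py
```

```text
time: 12.6
tool_pos: [644.1, 35.5, 212.6]
tcp_rot: [-180.0, 0.0, 11.2]
ft_force: [-0.7, 0.3, 0.7]
finger_gap: 60.0
grip_force: 0.0
time: 13.6
tool_pos: [643.9, 35.5, 292.3]
tcp_rot: [-180.0, 0.0, 11.2]
ft_force: [0.6, -0.4, 0.6]
finger_gap: 0.1
grip_force: 0.0
side grip rack 184 [ 2.7 43.5] [219.4  19. ] [[-9.9, -62.2, 11.3], [-2.7, -39.2, 30.0], [7.1, -34.1, 39.1]]
side bowl rack 694 [-6.1 -6.9] [[-24.1, -81.9, -148.3], [8.6, -36.7, -127.1], [32.7, -16.9, -109.0]]
top grip rack 128 [ -1.8 -56.4] [40.1 17.4] [[-10.0, -63.8, 15.4], [-3.8, -50.3, 36.6], [6.7, -37.0, 40.6]]
top bowl rack 284 [ -2.4 -48.8] [[-32.6, -81.8, -149.4], [-0.3, -38.8, -134.3], [23.7, -18.5, -106.9]]
tcp rack 2.6 -50.4 92.6 13.7
```

Hung and released: grip centre at rack (-1.5, -50), top 38–40 mm above the rail's axis, as it should be. Next I go behind it with shut fingers and push.

```bash
python3 -m jog '[-0.002,0.025,0,0,0,0, -0.004,0.048,0,0,0,0, -0.004,0.048,0.03,0,0,0, -0.004,0.048,0.06,0,0,0, -0.004,0.048,0.081,0,0,0, -0.004,0.048,0.081,0,0,0]' -1
python3 st.py
```

```text
time: 14.45
tool_pos: [648.3, -12.6, 209.4]
tcp_rot: [-179.9, 0.2, 11.2]
ft_force: [-0.8, -0.5, 0.6]
finger_gap: -0.1
grip_force: 0.0
side grip rack 329 [ -2.7 -67.8] [69.3 22.6] [[-14.3, -100.1, 11.5], [-4.8, -57.5, 30.4], [7.4, -34.7, 44.8]]
side bowl rack 693 [  7.6 -47.9] [[-23.7, -82.1, -147.6], [8.4, -37.0, -126.9], [33.1, -16.8, -109.0]]
top grip rack 88 [ -1.7 -16.8] [173.2  12.5] [[-13.5, -100.4, 12.1], [-8.7, -51.3, 33.5], [0.2, -36.7, 40.4]]
top bowl rack 244 [ -4.1 -51.9] [[-32.7, -82.1, -150.0], [-2.6, -53.2, -138.5], [24.4, -23.0, -106.5]]
tcp rack -1.0 -98.6 12.8 14.55
```

```bash
python3 -m jog '[0,-0.008,0,0,0,0, 0,-0.016,0,0,0,0, 0,-0.024,0,0,0,0, 0,-0.032,0,0,0,0, 0,-0.042,0,0,0,0, 0,-0.052,0,0,0,0, 0,-0.06,0,0,0,0, 0,-0.06,0,0,0,0]'
python3 st.py
```

```text
time: 15.55
tool_pos: [638.5, 46.4, 213.6]
tcp_rot: [179.9, -0.2, 11.2]
ft_force: [0.7, -2.3, -0.5]
finger_gap: 0.1
grip_force: 1.1
side grip rack 285 [ -2.8 -17.6] [22.2 45.6] [[-12.4, -38.8, 12.3], [-4.9, -11.2, 34.4], [7.6, 4.5, 45.6]]
side bowl rack 777 [-5.3 10.6] [[-29.1, -47.5, -148.2], [6.0, -9.4, -126.8], [32.4, 16.5, -108.1]]
top grip rack 49 [ -4.8 -20.6] [45.5 14. ] [[-12.7, -40.6, 14.2], [-9.4, -14.1, 28.6], [-5.5, 2.1, 39.3]]
top bowl rack 284 [ -4.4 -12.5] [[-32.6, -43.5, -149.6], [-1.1, -16.6, -135.5], [23.0, 19.6, -107.1]]
tcp rack -1.1 -38.3 12.4 15.65
```

Pushing works: it slides upright, with the hook's centre 28.7 mm ahead of the TCP.

```bash
python3 -m jog '[0,-0.008,0,0,0,0, 0,-0.018,0,0,0,0, 0,-0.028,0,0,0,0, 0,-0.038,0,0,0,0, 0,-0.048,0,0,0,0, 0,-0.058,0,0,0,0, 0,-0.068,0,0,0,0, 0,-0.078,0,0,0,0]'
python3 -m jog '[0,-0.008,0,0,0,0, 0,-0.016,0,0,0,0, 0,-0.024,0,0,0,0, 0,-0.03,0,0,0,0, 0,-0.034,0,0,0,0, 0,-0.036,0,0,0,0, 0,-0.036,0,0,0,0, 0,-0.036,0,0,0,0]'
python3 st.py
python3 - <<'E'
from g import *
p=r.snapshot("side"); cv2.imwrite("pics/f.png",cv2.resize(p["pixels"][180:380,230:430,::-1],None,fx=3,fy=3))
E
```

```text
time: 16.65
tool_pos: [623.0, 122.7, 212.4]
tcp_rot: [179.9, -0.1, 11.2]
ft_force: [0.4, -8.2, 6.4]
finger_gap: -0.2
grip_force: 3.9
time: 17.65
tool_pos: [615.8, 158.3, 212.1]
tcp_rot: [180.0, -0.0, 11.2]
ft_force: [1.1, -3.8, 3.8]
finger_gap: -0.3
grip_force: 2.5
side grip rack 349 [-2.4 93.8] [22.1 52.6] [[-13.2, 70.7, 12.1], [-6.2, 101.8, 33.2], [6.9, 118.8, 44.4]]
side bowl rack 564 [-18.5  98.4] [[-30.6, 68.5, -147.9], [-3.2, 93.6, -130.2], [21.1, 131.7, -107.7]]
top grip rack 37 [ -7.9 107.1] [76.   6.5] [[-13.5, 69.7, 12.7], [-10.0, 102.6, 26.2], [-5.5, 124.0, 39.1]]
top bowl rack 160 [ -3.9 108.6] [[-31.3, 85.4, -150.2], [-3.8, 97.0, -141.0], [23.5, 132.1, -107.4]]
tcp rack -1.2 75.6 12.1 17.75
```

View pics/f.png

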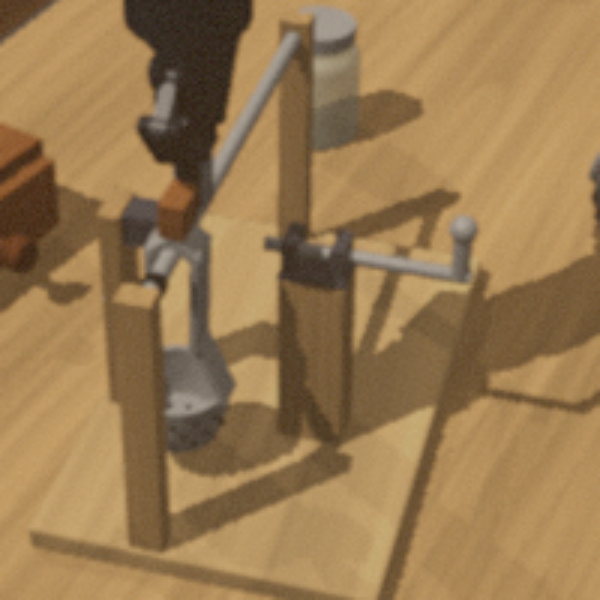

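The strainer hangs past the bolt with its hook at y≈104, and the near band shows at (158,278). It needs about 13.5 mm more.

```bash
python3 -m jog '[0,-0.004,0,0,0,0, 0,-0.008,0,0,0,0, 0,-0.011,0,0,0,0, 0,-0.0135,0,0,0,0, 0,-0.0135,0,0,0,0, 0,0.01,0,0,0,0, 0,0.04,0,0,0,0, 0,0.04,0,0,0,0]'
python3 -m jog '[0,0,-0.05,0,0,0, 0,0,-0.1,0,0,0, 0,0,-0.13,0,0,0, -0.05,0.03,-0.13,0,0,0, -0.1,0.03,-0.13,0,0,0, -0.1,0.03,-0.13,0,0,0, -0.1,0.03,-0.13,0,0,0, -0.1,0.03,-0.13,0,0,0]'
python3 st.py
python3 - <<'E'
from g import *
p=r.snapshot("top"); L=((pts(p).reshape(-1,3)-RM)@np.stack([UX,UY,[0,0,1]],1)); px=p["pixels"].reshape(-1,3).astype(int).sum(1)
m=(abs(L[:,0])<4)&(L[:,2]>2)&(L[:,2]<10)&(L[:,1]>75)&(L[:,1]<160)&(px<170); print("dark y",np.sort(L[m,1]).round())
go(rk(-165,40,330),101.2)
E
```

```text
time: 18.8
tool_pos: [623.3, 116.6, 210.9]
tcp_rot: [-180.0, 0.1, 11.1]
ft_force: [-0.4, 0.5, -0.5]
finger_gap: 0.1
grip_force: 0.0
time: 19.8
tool_pos: [532.0, 70.5, 341.9]
tcp_rot: [-180.0, -0.0, 11.2]
ft_force: [0.3, 0.2, 0.4]
finger_gap: 0.2
grip_force: 0.0
side grip rack 241 [ -1.6 115.6] [32.7 18.8] [[-10.2, 104.3, 12.2], [-3.2, 126.5, 31.1], [7.8, 131.4, 39.0]]
side bowl rack 500 [-10.8  96.2] [[-31.4, 84.8, -148.5], [-7.5, 117.4, -129.3], [17.5, 146.5, -106.9]]
top bowl rack 34 [-26.6 123.7] [[-32.7, 106.9, -137.6], [-29.2, 121.2, -110.9], [-16.2, 136.0, -105.4]]
tcp rack -100.6 5.8 141.7 19.9
dark y []
to [462.1  91.6 330. ] d [-0.0643 -0.0343  0.0116] w [-0.0002  0.0003  0.0007]
```

```bash
python3 -m jog '[-0.04,-0.01,0,0,0,0, -0.08,-0.03,0,0,0,0, -0.095,-0.034,0,0,0,0, -0.095,-0.034,0.05,0,0,0, -0.095,-0.034,0.1,0,0,0, -0.095,-0.034,0.14,0,0,0, -0.095,-0.034,0.154,0,0,0, -0.095,-0.034,0.154,0,0,0]' -1
python3 st.py
python3 - <<'E'
from g import *
p=r.snapshot("top"); L=((pts(p).reshape(-1,3)-RM)@np.stack([UX,UY,[0,0,1]],1)); px=p["pixels"].reshape(-1,3).astype(int).sum(1)
m=(abs(L[:,0])<4)&(L[:,2]>2)&(L[:,2]<10)&(L[:,1]>75)&(L[:,1]<160)&(px<180); print("dark y",np.sort(L[m,1]).round())
cv2.imwrite("pics/g.png",cv2.resize(p["pixels"][170:290,200:340,::-1],None,fx=5,fy=5))
E
```

```text
time: 20.95
tool_pos: [431.3, 85.1, 187.7]
tcp_rot: [-180.0, 0.1, 11.2]
ft_force: [-0.8, 0.3, -0.3]
finger_gap: -0.0
grip_force: 0.0
side grip rack 248 [ -1.3 124.5] [49.4 18.5] [[-10.1, 104.4, 11.4], [-3.2, 126.6, 30.9], [7.5, 131.6, 38.7]]
side bowl rack 500 [-13.7  96.5] [[-31.3, 84.7, -149.1], [-7.7, 117.8, -129.1], [17.1, 146.6, -107.5]]
top grip rack 143 [ -2.1 122.6] [17.4 42.8] [[-10.5, 101.6, 15.5], [-3.5, 114.3, 36.5], [6.4, 129.3, 40.5]]
top bowl rack 278 [ -0.3 113.7] [[-31.4, 84.0, -149.3], [-0.8, 105.8, -137.0], [25.7, 147.3, -107.0]]
tcp rack -195.2 39.4 -10.3 21.05
dark y [ 88.  89.  89.  90.  90.  91.  92.  92.  93. 102. 143. 143. 143. 144.
 144. 145. 147. 147. 147. 147.]
```

View pics/g.png

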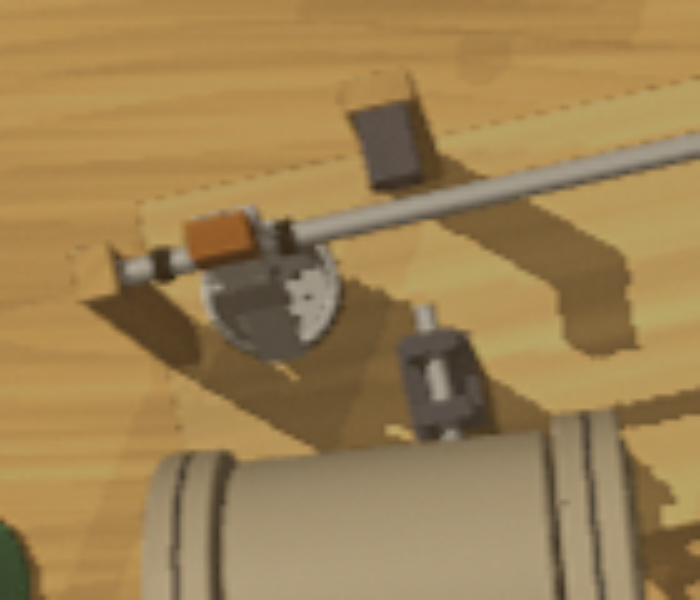

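The hook hangs between the bands (hook ≈117–118, bands at 90 and 146), upright, with the bolt's tip still back. Now I shoot the bolt.

```bash
python3 -m jog '[0.01,0,0,0,0,0, 0.022,0,0,0,0,0, 0.034,0,0,0,0,0, 0.046,0,0,0,0,0, 0.058,0,0,0,0,0, 0.068,0,0,0,0,0, 0.076,0,0,0,0,0, 0.08,0,0,0,0,0]'
python3 -m jog '[0.002,0,0,0,0,0,0.003,0,0,0,0,0,0.003,0,0,0,0,0]'
```

```text
time: 22.1
tool_pos: [510.2, 100.7, 187.6]
tcp_rot: [-180.0, 0.0, 11.2]
ft_force: [-1.8, 0.2, 1.3]
finger_gap: 0.1
grip_force: 0.7
time: 22.48
tool_pos: [512.3, 101.1, 187.7]
tcp_rot: [180.0, 0.1, 11.2]
ft_force: [-4.1, -1.2, 1.1]
finger_gap: 0.2
grip_force: 2.0
```

Not yet against the stop, so I push on a little.

```bash
python3 -m jog '[0.002,0,0,0,0,0,0.004,0,0,0,0,0,0.004,0,0,0,0,0]'
python3 -m jog '[0.002,0,0,0,0,0,0.002,0,0,0,0,0,0.002,0,0,0,0,0]'
python3 st.py
```

```text
time: 22.85
tool_pos: [512.9, 101.3, 187.3]
tcp_rot: [180.0, 0.5, 11.2]
ft_force: [-24.4, -6.3, 13.6]
finger_gap: 0.2
grip_force: 12.6
time: 23.22
tool_pos: [513.0, 101.3, 187.2]
tcp_rot: [180.0, 0.8, 11.2]
ft_force: [-34.9, -7.8, 19.1]
finger_gap: -0.2
grip_force: 18.0
side grip rack 247 [ -1.2 117.3] [30.5 18.9] [[-10.2, 103.6, 11.0], [-3.1, 126.8, 31.0], [7.7, 131.7, 38.8]]
side bowl rack 497 [ -0.5 118.7] [[-31.4, 85.1, -149.3], [-7.4, 118.0, -129.6], [17.2, 146.5, -107.7]]
tcp rack -113.1 39.6 -12.8 23.325
```

Hard against the stop. I'll back off, rise and check.

```bash
python3 -m jog '[-0.01,0,0,0,0,0, -0.04,0,0,0,0,0, -0.06,0,-0.04,0,0,0, -0.06,0,-0.1,0,0,0, -0.08,0.05,-0.14,0,0,0, -0.08,0.1,-0.14,0,0,0, -0.08,0.15,-0.14,0,0,0, -0.08,0.15,-0.14,0,0,0]'
python3 -m jog '[0,0,0,0,0,0,0,0,0,0,0,0,0,0,0,0,0,0]'
python3 st.py
python3 - <<'E'
from g import *
p=r.snapshot("side"); L=((pts(p).reshape(-1,3)-RM)@np.stack([UX,UY,[0,0,1]],1))
q=L[np.all((L>[-180,20,-8])&(L<[-60,60,14]),1)]; print("knob",len(q),np.percentile(q,[2,50,98],axis=0).round(1).tolist())
for t in("jar","funnel"):
    t0=r.snapshot("top"); print(t,[np.round(o["bbox"]) for o in r.look_for(t0,t)[:1]])
cv2.imwrite("pics/z.png",cv2.resize(p["pixels"][180:380,230:430,::-1],None,fx=3,fy=3))
E
```

```text
time: 24.32
tool_pos: [469.9, -63.4, 328.0]
tcp_rot: [179.9, -0.1, 11.0]
ft_force: [0.8, 0.6, -0.4]
finger_gap: 0.2
grip_force: 0.0
time: 24.7
tool_pos: [469.4, -59.4, 327.9]
tcp_rot: [180.0, -0.0, 11.3]
ft_force: [-1.0, 0.7, -0.9]
finger_gap: 0.2
grip_force: 0.0
side grip rack 243 [ -1.2 116.9] [31.4 18.8] [[-10.2, 104.8, 12.0], [-3.0, 126.3, 31.2], [7.4, 130.8, 38.9]]
side bowl rack 499 [-10.3  97. ] [[-31.5, 84.8, -148.5], [-7.5, 117.7, -129.3], [17.5, 146.7, -107.6]]
top grip rack 143 [-0.1 83.6] [ 18.5 120.8] [[-10.4, 101.7, 10.9], [-3.7, 114.1, 36.0], [6.8, 129.2, 40.3]]
top bowl rack 277 [ -0.4 113.7] [[-31.6, 84.1, -149.7], [-0.7, 106.0, -138.1], [25.9, 147.8, -107.3]]
tcp rack -187.1 -109.7 127.9 24.8
knob 72 [[-103.2, 36.5, -5.0], [-95.6, 44.4, 3.0], [-86.9, 49.2, 8.7]]
jar [array([422., 159., 452., 199.])]
funnel [array([167., 270., 208., 307.])]
```

View pics/z.png

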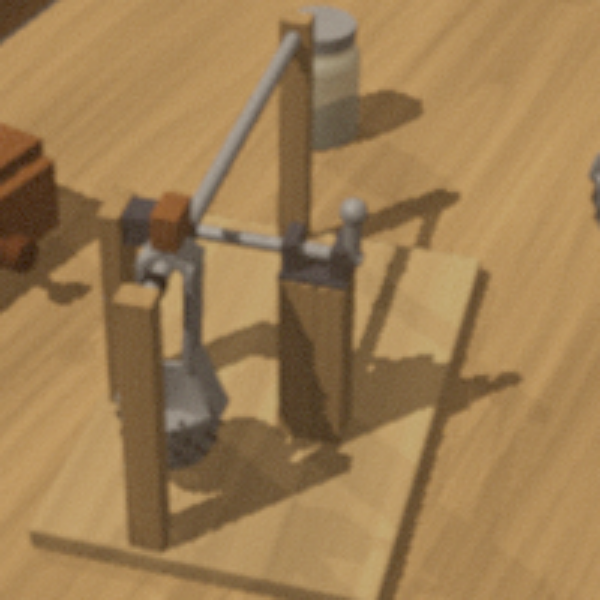

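The knob at (352,212) measures x = -95, so the bolt is home. The strainer hangs upright in its bay at (175,300), and the jar and funnel haven't moved.

```bash
python3 -c "
from bench import r
print(r.hand_in())"
```

```text
the job is handed in; nothing more can be done
None
```

The job is handed in (no verdict was returned): by my last measurements the middle-sized strainer hangs upright between the two bands (hook within about 2 mm of midway), the bolt is fully home, and the jar and funnel stand where they were.

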